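# Line up the sample tins for weighing

### The arm

A 7-joint arm with a two-finger parallel gripper is mounted at the origin on the work surface. World frame = base frame: x ahead of the robot, y to its left, z up, the work surface at z = 0. Lengths are in m, angles in rad, forces in N, time in s.
With the tool pointing down it reaches from about 0.4 to 0.85 m from the base axis. Payload 10.4 kg.
Tool frame: the origin (TCP) lies on the centre line of the jaws, within the pads' length; the fingertips stand r.tip_extent ahead of it and the grasp point (between the pads) lies 8 mm behind it (r.tip_extent is the distance from the TCP to the fingertips, in m); z points along the fingers, y is the direction in which the jaws open and shut (so a half turn about z gives the same grasp; the last joint's range is limited). The gripper opens to 87 mm and grips with 3 to 60 N. Pads are 19 mm wide; open, the fingers measure 117 mm over their backs; the gripper's body (75 mm by 190 mm) begins 51 mm behind the grasp point.
Start: joints at [1.169, 0.332, -0.065, 1.46, 0.022, 1.35, -0.088], TCP at [0.231, -0.581, 0.211] pointing down, gripper open.
Joint ranges: [-2.6, 2.6], [-0.5, 2.12], [-1.47, 1.34], [0.16, 2.42], [-1.27, 4.41], [0.06, 2.06], [-2.6, 2.6]. Speed limits (rad/s): [2.22, 2.22, 2.79, 2.79, 3.14, 3.14, 3.14].

### API

Orientations are given as a unit quaternion [x, y, z, w].
In Python, from bench import r gives the robot as it stands.
- The arm moves only by the shell command python3 -m jog 'ROWS' [FORCE]. ROWS is JSON, a list of rows, each a list of 7 numbers: the shift along the tool's x, y, z in cm, then the turn, a rotation vector about the tool's x, y, z in rad, then the opening, from -1 (shut) to 1 (fully open). In form: [[tx, ty, tz, wx, wy, wz, jaw], ...]. A call has 1 to 20 rows; each row shifts and turns the commanded pose from where the row before left it, along the tool's axes as they then stand; what a row does not reach is not made up. A row lasts 1/8 s, in which the tool goes at most 62.5 mm and 10.7 degrees, less where a joint would pass 70% of its speed; a pose out of reach is approached as far as the arm can. A call with a gripper value outside its range is refused whole. The fingers move at their own pace and stop on an object; FORCE is the grip in N (left out, the last holds). Time passes only in rows, so rows that do not move let the fingers close. It gives the time, the measured TCP pose, the force and the opening at its end, in the units of the state.
- r.read_state(): the state, without advancing time (a new reading comes with each control period).
- r.camera(name): name is "scene" or "side" or "wrist"; returns a dict with "frame" (400x640x3 uint8, red, green, blue), "fx", "fy", "cx", "cy" (pixels), "camera_from_world" (4x4, takes a point from world to camera coordinates). Camera axes: x right, y down, z forward; pixel columns grow to the right and rows downward; lengths in m; the calibration is good to about 2 mm. A picture is of the moment at which its call begins. There is no depth.
- r.close_job(): hands the job in, once; it reports no verdict.
Trained networks look in a picture, given as the dict that the camera call returned (one of the last four; its "shot" number tells which), for a name from the list of things; names that differ only in an ending like _2 or _b are one class to them, and where a whole thing is asked for, a point or a joint stands for the part that bears it (a point fixed in the world has none). Each returns a list of dicts, best first, with "score" (0 to 1); they miss things now and then, are a little off and sometimes report something else, mostly with a low value. They report only what shows in the picture. A call takes as long as a camera call. They do not tell look-alikes from the thing itself.
- r.search_frame(picture, thing): "rect" ([left, top, right, bottom] in pixels, round what is visible of it).
The state is a dict: "time": time; "joint_positions": joint angles; "joint_vel": joint speeds; "joint_torque": joint torques, N m; "ee_pos": TCP position; "eef_rot": TCP orientation; "ft_force": force on the tool from outside, world axes, zero at the start; "torque": the same for the moment, N m; "width": finger opening in m.
Only numpy, scipy, OpenCV 4.12 (cv2) and the standard library are available. Lean on these libraries where they do the work, as an engineer would, in place of code of your own. Each camera call takes 0.05 s, during which the arm holds its last target.

### The job

Line up the four closed sample tins for weighing: stand them in the middle of the four rubber pads on the strip, one to a pad, in order of size, with the largest on the pad nearest the balance and the smallest on the pad farthest from it. Keep the tins upright all the time, set them down rather than dropping or banging them onto the pads, and leave the glass jar where it stands.

Things in the scene. Friction and masses are not known exactly. Their poses are not given: they have to be found in the camera images.
- tin_a_center (a point): the largest of the four loose round aluminium sample tins, closed with slip lids that do not come off: a plain upright cylinder 60 mm in diameter and 50 mm high, about 230 g. The point lies on its axis, half-way up (25 mm above its underside); z is its axis, up. Stands on the bench at the start.
- tin_b_center (a point): the second largest of the four loose round aluminium sample tins, closed with slip lids that do not come off: a plain upright cylinder 49 mm in diameter and 42 mm high, about 130 g. The point lies on its axis, half-way up (21 mm above its underside); z is its axis, up. Stands on the bench at the start.
- tin_c_center (a point): the third largest of the four loose round aluminium sample tins, closed with slip lids that do not come off: a plain upright cylinder 38 mm in diameter and 34 mm high, about 70 g. The point lies on its axis, half-way up (17 mm above its underside); z is its axis, up. Stands on the bench at the start.
- tin_d_center (a point): the smallest of the four loose round aluminium sample tins, closed with slip lids that do not come off: a plain upright cylinder 27 mm in diameter and 27 mm high, about 30 g. The point lies on its axis, half-way up (13.5 mm above its underside); z is its axis, up. Stands on the bench at the start.
- pad_1: round black rubber pad, 64 mm in diameter, 3 mm thick, at the left end of the row (largest y, left as seen from the robot), fixed on a flat aluminium strip (72 x 384 x 5 mm) on the bench. The four pads look alike, 88 to 104 mm apart. Origin at the centre of the underside; its top is 3 mm above that and 8 mm above the bench. The row runs along the pad's y.
- pad_2: round black rubber pad, 64 mm in diameter, 3 mm thick, second from the left, fixed on a flat aluminium strip (72 x 384 x 5 mm) on the bench. The four pads look alike, 88 to 104 mm apart. Origin at the centre of the underside; its top is 3 mm above that and 8 mm above the bench. The row runs along the pad's y.
- pad_3: round black rubber pad, 64 mm in diameter, 3 mm thick, third from the left, fixed on a flat aluminium strip (72 x 384 x 5 mm) on the bench. The four pads look alike, 88 to 104 mm apart. Origin at the centre of the underside; its top is 3 mm above that and 8 mm above the bench. The row runs along the pad's y.
- pad_4: round black rubber pad, 64 mm in diameter, 3 mm thick, at the right end of the row (smallest y), fixed on a flat aluminium strip (72 x 384 x 5 mm) on the bench. The four pads look alike, 88 to 104 mm apart. Origin at the centre of the underside; its top is 3 mm above that and 8 mm above the bench. The row runs along the pad's y.
- balance_front (a point): white bench balance, 170 x 130 mm and 57 mm high, with a round steel pan, fixed on the bench beyond one end of the strip (either end; a pair of round steel sieves, 150 mm in diameter and 80 mm high, fixed too, stands beyond the other end). The point is the middle of its lower front edge (the side towards the robot), about 145 mm from the nearest pad.
- jar: empty open glass jar, 60 mm in diameter, 70 mm high, loose, standing on the bench to one side, not part of the job; a white plastic funnel stands mouth down on the other side. Origin at the centre of its underside.
Not all that is in view belongs to the job. What is shaped like the part that bears tin_a_center but purple is not meant.

How it is judged:
At the end, for the whole second after the job is handed in: Each tin stands upright (within 0.1 rad) on its own pad, its axis within 15 mm of the pad's centre and its underside on the pad (within 3 mm), in order of size from the largest on the pad nearest the balance to the smallest on the farthest; all are released and at rest (((horizontal distance between balance_front and pad_1 below 0.25 m and horizontal distance between tin_a_center and pad_1 below 0.015 m and z of tin_a_center in the frame of pad_1 between 0.025 and 0.031 m and angle between each of tin_a_center, tin_b_center, tin_c_center, tin_d_center's own z axis and vertical below 0.1 rad and horizontal distance between tin_b_center and pad_2 below 0.015 m and z of tin_b_center in the frame of pad_2 between 0.021 and 0.027 m and horizontal distance between tin_c_center and pad_3 below 0.015 m and z of tin_c_center in the frame of pad_3 between 0.017 and 0.023 m and horizontal distance between tin_d_center and pad_4 below 0.015 m and z of tin_d_center in the frame of pad_4 between 0.0135 and 0.0195 m) or (horizontal distance between balance_front and pad_4 below 0.25 m and horizontal distance between tin_a_center and pad_4 below 0.015 m and z of tin_a_center in the frame of pad_4 between 0.025 and 0.031 m and angle between each of tin_a_center, tin_b_center, tin_c_center, tin_d_center's own z axis and vertical below 0.1 rad and horizontal distance between tin_b_center and pad_3 below 0.015 m and z of tin_b_center in the frame of pad_3 between 0.021 and 0.027 m and horizontal distance between tin_c_center and pad_2 below 0.015 m and z of tin_c_center in the frame of pad_2 between 0.017 and 0.023 m and horizontal distance between tin_d_center and pad_1 below 0.015 m and z of tin_d_center in the frame of pad_1 between 0.0135 and 0.0195 m)) and linear speed of each of tin_a, tin_b, tin_c, tin_d below 0.02 m/s); the robot touches nothing.
It fails at once if the glass jar is pushed more than 15 mm from its place or knocked over (distance of jar from where it was at the start of the episode above 0.015 m or angle between jar's own z axis and vertical above 0.3 rad).
It fails at once if a tin is tipped by more than 0.5 rad (angle between any of tin_a_center, tin_b_center, tin_c_center, tin_d_center's own z axis and vertical above 0.5 rad).
It fails at once if a tin is dropped or banged onto a pad (comes down on it faster than 0.4 m/s, as in a fall of about 10 mm) ((horizontal distance between tin_a_center and pad_1 below 0.03 m and z of tin_a_center in the frame of pad_1 below 0.043 m and linear speed of tin_a above 0.4 m/s) or (horizontal distance between tin_a_center and pad_2 below 0.03 m and z of tin_a_center in the frame of pad_2 below 0.043 m and linear speed of tin_a above 0.4 m/s) or (horizontal distance between tin_a_center and pad_3 below 0.03 m and z of tin_a_center in the frame of pad_3 below 0.043 m and linear speed of tin_a above 0.4 m/s) or (horizontal distance between tin_a_center and pad_4 below 0.03 m and z of tin_a_center in the frame of pad_4 below 0.043 m and linear speed of tin_a above 0.4 m/s) or (horizontal distance between tin_b_center and pad_1 below 0.03 m and z of tin_b_center in the frame of pad_1 below 0.039 m and linear speed of tin_b above 0.4 m/s) or (horizontal distance between tin_b_center and pad_2 below 0.03 m and z of tin_b_center in the frame of pad_2 below 0.039 m and linear speed of tin_b above 0.4 m/s) or (horizontal distance between tin_b_center and pad_3 below 0.03 m and z of tin_b_center in the frame of pad_3 below 0.039 m and linear speed of tin_b above 0.4 m/s) or (horizontal distance between tin_b_center and pad_4 below 0.03 m and z of tin_b_center in the frame of pad_4 below 0.039 m and linear speed of tin_b above 0.4 m/s) or (horizontal distance between tin_c_center and pad_1 below 0.03 m and z of tin_c_center in the frame of pad_1 below 0.035 m and linear speed of tin_c above 0.4 m/s) or (horizontal distance between tin_c_center and pad_2 below 0.03 m and z of tin_c_center in the frame of pad_2 below 0.035 m and linear speed of tin_c above 0.4 m/s) or (horizontal distance between tin_c_center and pad_3 below 0.03 m and z of tin_c_center in the frame of pad_3 below 0.035 m and linear speed of tin_c above 0.4 m/s) or (horizontal distance between tin_c_center and pad_4 below 0.03 m and z of tin_c_center in the frame of pad_4 below 0.035 m and linear speed of tin_c above 0.4 m/s) or (horizontal distance between tin_d_center and pad_1 below 0.03 m and z of tin_d_center in the frame of pad_1 below 0.0315 m and linear speed of tin_d above 0.4 m/s) or (horizontal distance between tin_d_center and pad_2 below 0.03 m and z of tin_d_center in the frame of pad_2 below 0.0315 m and linear speed of tin_d above 0.4 m/s) or (horizontal distance between tin_d_center and pad_3 below 0.03 m and z of tin_d_center in the frame of pad_3 below 0.0315 m and linear speed of tin_d above 0.4 m/s) or (horizontal distance between tin_d_center and pad_4 below 0.03 m and z of tin_d_center in the frame of pad_4 below 0.0315 m and linear speed of tin_d above 0.4 m/s)).
It also fails if it takes over 102 s, if anything falls off the work surface, if the arm or the gripper's body presses on something with over 40 N, if the wrist force passes 120 N, or if a joint passes its speed limit or range.

## Working session

There is one attempt and no reset: what is moved stays moved. The work goes in short steps, Python scripts to look and compute and a shell command to move; the robot and the scene stay as the last step left them, time stands still between calls to the robot, and variables do not carry over. Pictures are saved under pics/ and viewed, and the job is handed in when it is done.

```bash
ls; mkdir -p pics
python3 - <<'E'
from bench import r
import cv2,numpy as np
s=r.read_state()
print({k:np.round(v,3) for k,v in s.items()}, r.tip_extent)
for n in ["scene","side","wrist"]:
    p=r.camera(n)
    cv2.imwrite(f"pics/{n}0.png",p["frame"][:,:,::-1])
    print(n,p["fx"],p["cx"],p["cy"],np.round(p["camera_from_world"],3).tolist())
    for t in ["tin_a_center","pad_1","jar"]:
        print(t,[(np.round(d["rect"]).tolist(),round(d["score"],2)) for d in r.search_frame(p,t)])
E
```

```text
pics
{'time': np.float64(0.0), 'joint_positions': array([ 1.169,  0.333, -0.065,  1.461,  0.022,  1.35 , -0.089]), 'joint_vel': array([ 0.001, -0.001,  0.   , -0.   , -0.001,  0.001,  0.   ]), 'joint_torque': array([-1.0000e-03, -6.2326e+01,  2.4000e-02, -3.8989e+01, -6.1000e-02,
        4.0000e-02,  0.0000e+00]), 'ee_pos': array([ 0.231, -0.58 ,  0.21 ]), 'eef_rot': array([ 0.982,  0.188, -0.   , -0.001]), 'ft_force': array([-0.248, -0.128, -0.032]), 'torque': array([-0.024, -0.03 , -0.046]), 'width': np.float64(0.087)} 0.011
scene 484.29572628583526 319.92639571143394 205.97063257605737 [[0.448, 0.894, -0.006, -0.249], [0.726, -0.368, -0.58, -0.323], [-0.521, 0.256, -0.814, 1.423], [0.0, 0.0, 0.0, 1.0]]
tin_a_center [([200.0, 217.0, 228.0, 246.0], 0.7), ([188.0, 270.0, 214.0, 304.0], 0.67), ([319.0, 177.0, 340.0, 202.0], 0.26), ([366.0, 217.0, 390.0, 237.0], 0.21)]
pad_1 [([301.0, 257.0, 331.0, 286.0], 0.94), ([264.0, 283.0, 291.0, 314.0], 0.68), ([335.0, 236.0, 362.0, 263.0], 0.58), ([364.0, 213.0, 391.0, 237.0], 0.57)]
jar [([397.0, 107.0, 425.0, 140.0], 0.96)]
side 368.03609667946773 321.1080242145696 199.17447400535795 [[-0.877, -0.481, -0.001, 0.456], [-0.31, 0.565, -0.764, 0.17], [0.368, -0.67, -0.645, 0.71], [0.0, 0.0, 0.0, 1.0]]
tin_a_center [([345.0, 127.0, 370.0, 148.0], 0.94), ([374.0, 146.0, 401.0, 172.0], 0.59)]
pad_1 [([253.0, 216.0, 277.0, 238.0], 0.93), ([286.0, 171.0, 308.0, 184.0], 0.86), ([272.0, 190.0, 292.0, 209.0], 0.83), ([297.0, 153.0, 318.0, 165.0], 0.48)]
jar [([273.0, 190.0, 292.0, 211.0], 0.73), ([277.0, 327.0, 315.0, 377.0], 0.63)]
wrist 311.7376119184259 322.11310278065446 193.32935043455774 [[0.371, -0.929, 0.0, -0.627], [-0.887, -0.354, 0.298, -0.037], [-0.276, -0.11, -0.955, 0.393], [0.0, 0.0, 0.0, 1.0]]
tin_a_center []
pad_1 []
jar []
```

View pics/scene0.png

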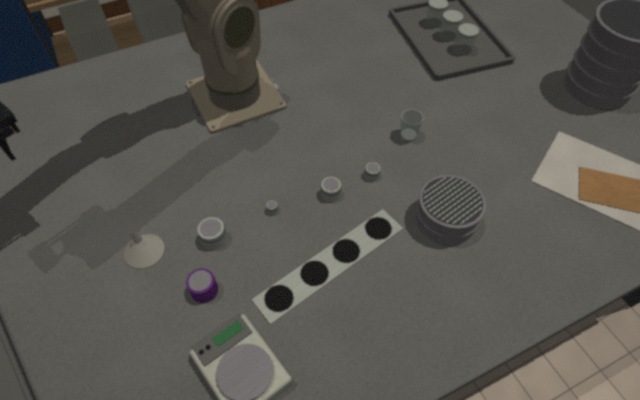

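View pics/side0.png

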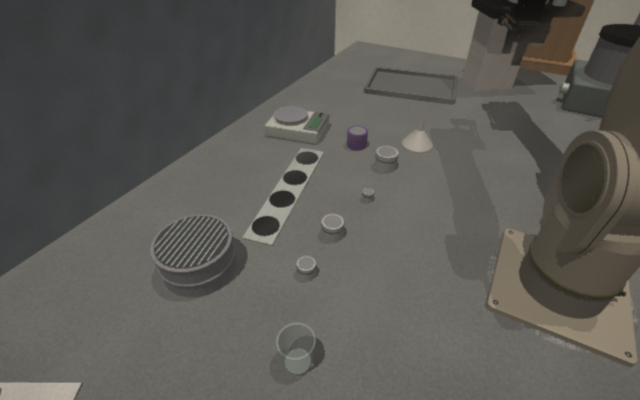

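View pics/wrist0.png

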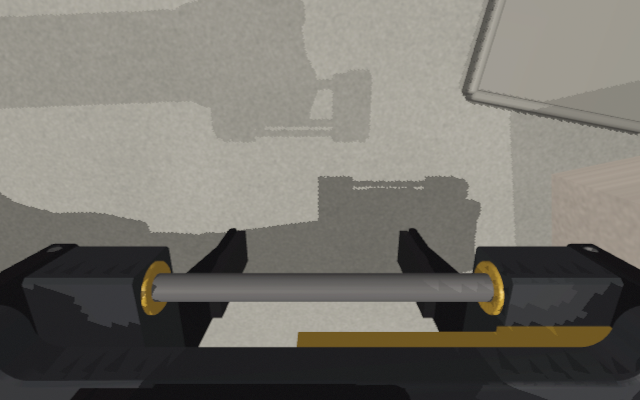

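Scene view: the loose tins are at about (210,230), (272,206), (331,186) and (372,169). The purple look-alike is at (202,285), the jar at (411,125) and the funnel at (144,248). The balance at (240,365) is beyond the pad at (279,297), which is the low-y end. I'll measure these next.

```bash
cat > h.py <<'E'
from bench import r
import cv2,numpy as np
from scipy.optimize import least_squares
from scipy.spatial.transform import Rotation as R
def proj(p,X):
    X=np.atleast_2d(X); T=p["camera_from_world"]; c=X@T[:3,:3].T+T[:3,3]
    return np.c_[p["fx"]*c[:,0]/c[:,2]+p["cx"],p["fy"]*c[:,1]/c[:,2]+p["cy"]]
def back(p,u,v,z):
    T=p["camera_from_world"]; d=T[:3,:3].T@np.array([(u-p["cx"])/p["fx"],(v-p["cy"])/p["fy"],1]); o=-T[:3,:3].T@T[:3,3]
    return o+d*(z-o[2])/d[2]
a=np.linspace(0,2*np.pi,72)
def cyl(x,y,rad,h,z0=0.): 
    c=np.c_[x+rad*np.cos(a),y+rad*np.sin(a)]
    return np.r_[np.c_[c,0*a+z0],np.c_[c,0*a+z0+h]]
def rectof(p,X):
    q=proj(p,X); return np.r_[q.min(0),q.max(0)]
def fit(p,rect,rad,h,z0=0.):
    g=back(p,(rect[0]+rect[2])/2,(rect[1]+rect[3])/2,z0+h/2)
    s=least_squares(lambda t:rectof(p,cyl(t[0],t[1],rad,h,z0))-rect,g[:2],loss="soft_l1")
    return s.x,np.sqrt(np.mean(s.fun**2))
E
python3 - <<'E'
from h import *
for n in ["scene","side"]:
    p=r.camera(n); f=p["frame"]
    print(n)
    d=[("tin_%s_center"%k) for k in "abcd"]
    seen=[]
    for t in d[:1]:
        for q in r.search_frame(p,t): seen.append(q)
    for q in seen:
        res=[fit(p,np.array(q["rect"]),ra,h) for ra,h in [(.03,.05),(.0245,.042),(.019,.034),(.0135,.027)]]
        print(np.round(q["rect"]),round(q["score"],2),[(np.round(x,3).tolist(),round(e,1)) for x,e in res])
    # pads by dark threshold
    hsv=cv2.cvtColor(f,cv2.COLOR_RGB2HSV)
    for q in r.search_frame(p,"pad_1"):
        print("pad",np.round(q["rect"]),round(q["score"],2),fit(p,np.array(q["rect"]),.032,.0,.008))
    for t in ["jar","balance_front"]:
        try:
            for q in r.search_frame(p,t): print(t,np.round(q["rect"]),round(q["score"],2), fit(p,np.array(q["rect"]),.03,.07)[0] if t=="jar" else "")
        except Exception as e: print(e)
    if n=="scene": c=f[150:320,180:430]
    else: c=f[110:290,240:420]
    cv2.imwrite(f"pics/{n}_crop.png",cv2.resize(c[:,:,::-1],None,fx=3,fy=3,interpolation=cv2.INTER_CUBIC))
E
```

```text
scene
[200. 216. 230. 248.] 0.58 [([0.44, -0.212], np.float64(0.8)), ([0.438, -0.213], np.float64(2.2)), ([0.438, -0.218], np.float64(5.4)), ([0.439, -0.223], np.float64(8.6))]
pad [332. 234. 362. 261.] 0.93 (array([0.60602883, 0.04477234]), np.float64(1.094998597427612))
pad [299. 256. 330. 288.] 0.93 (array([ 0.62951539, -0.05051615]), np.float64(2.431635961335081))
pad [260. 285. 292. 311.] 0.88 (array([ 0.64664569, -0.15063455]), np.float64(0.8610498958700771))
pad [365. 216. 393. 240.] 0.71 (array([0.59289371, 0.13746607]), np.float64(0.3293860351021479))
pad [197. 218. 228. 251.] 0.55 (array([ 0.43861232, -0.22123543]), np.float64(4.157563537161818))
jar [318. 177. 343. 202.] 0.58 [0.45181772 0.08133695]
balance_front [190. 317. 292. 400.] 0.6 
side
[377. 145. 398. 173.] 0.75 [([0.437, -0.221], np.float64(1.3)), ([0.437, -0.223], np.float64(1.9)), ([0.434, -0.219], np.float64(4.4)), ([0.43, -0.217], np.float64(7.0))]
[345. 127. 372. 152.] 0.63 [([0.547, -0.278], np.float64(2.0)), ([0.546, -0.284], np.float64(3.6)), ([0.542, -0.283], np.float64(5.9)), ([0.537, -0.282], np.float64(8.2))]
[285. 170. 310. 185.] 0.39 [([0.619, -0.051], np.float64(5.9)), ([0.615, -0.043], np.float64(3.8)), ([0.617, -0.042], np.float64(3.8)), ([0.623, -0.044], np.float64(5.3))]
pad [281. 172. 306. 185.] 0.63 (array([ 0.62769099, -0.0440235 ]), np.float64(0.5119522253508983))
pad [252. 213. 280. 237.] 0.6 (array([0.58791202, 0.13605458]), np.float64(1.4156983618251973))
pad [298. 150. 320. 165.] 0.51 (array([ 0.64126784, -0.14607783]), np.float64(0.9209034976553416))
jar [276. 325. 317. 375.] 0.62 [0.36564095 0.36092633]
balance_front [266. 109. 330. 148.] 0.86
```

View pics/scene_crop.png

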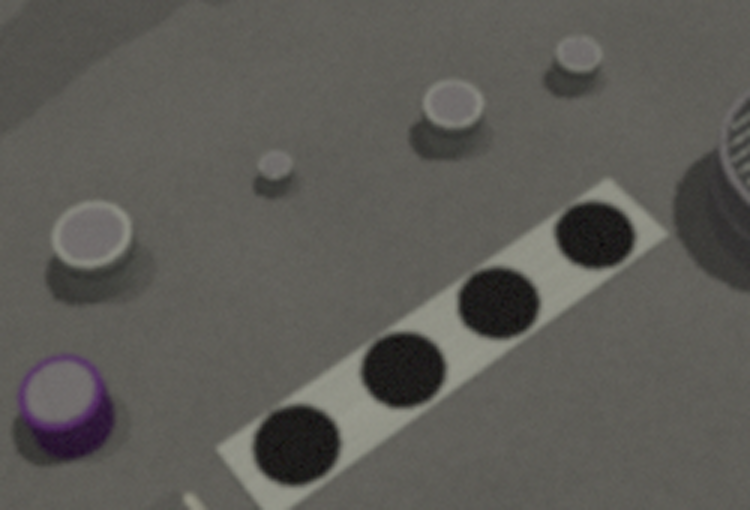

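View pics/side_crop.png

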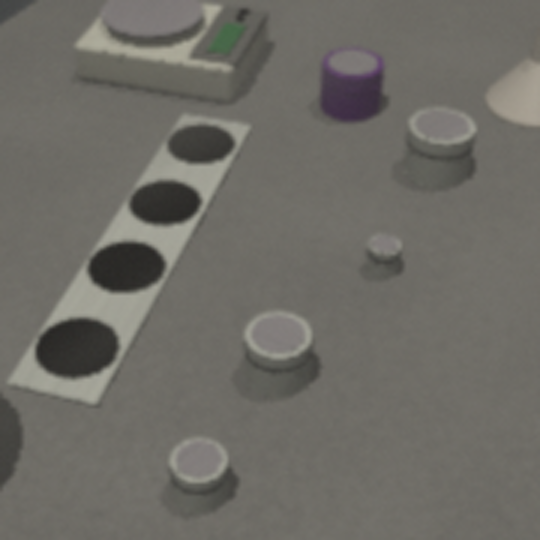

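In the enlarged crops the candidates for tin_a are the purple tin (scene 202,285), which is excluded by colour, and the plain aluminium one at (210,230), the largest aluminium tin. So A=(211,228), B=(331,185), C=(373,168), D=(272,205). The sizes also agree in the side view. The balance is at the low-y end, so A goes on pad_4, B on pad_3, C on pad_2 and D on pad_1.

Run:
```python
from h import *
P={n:r.camera(n) for n in ["scene","side"]}
T={"A":(.05,.03,(210.7,228.3),(387.2,153)),"B":(.042,.0245,(331.3,185),(332.7,222)),"C":(.034,.019,(373,168.5),(306.3,264.2)),"D":(.027,.0135,(271.8,205.2),(368,192))}
for k,(h,ra,u,w) in T.items():
    for n,q in (("scene",u),("side",w)):
        b=back(P[n],*q,h); rr=rectof(P[n],cyl(b[0],b[1],ra,0,h)); print(k,n,np.round(b,3),"ellipse size",np.round(rr[2:]-rr[:2],1))
for n in P:
    f=P[n]["frame"]; g=cv2.cvtColor(f,cv2.COLOR_RGB2GRAY)
    box=(250,200,400,320) if n=="scene" else (245,145,325,240)
    m=np.zeros_like(g); x0,y0,x1,y1=box; m[y0:y1,x0:x1]=(g[y0:y1,x0:x1]<50)
    k,_,st,c=cv2.connectedComponentsWithStats(m)
    for i in range(1,k):
        if st[i,4]>100: print("pad",n,st[i].tolist(),np.round(back(P[n],*c[i],.008),4))
    for s in [(223,317),(222,319)]: pass
```

```text
A scene [ 0.443 -0.219  0.05 ] ellipse size [26.7 22.3]
A side [ 0.436 -0.212  0.05 ] ellipse size [22.7 12.4]
B scene [0.451 0.084 0.042] ellipse size [20.2 15.9]
B side [0.445 0.086 0.042] ellipse size [22.8 15.8]
C scene [0.446 0.204 0.034] ellipse size [15.2 11.6]
C side [0.439 0.207 0.034] ellipse size [19.7 15.3]
D scene [ 0.431 -0.066  0.027] ellipse size [11.3  9.2]
D side [ 0.425 -0.063  0.027] ellipse size [11.2  7. ]
pad scene [366, 218, 25, 21, 400] [0.5915 0.1356 0.008 ]
pad scene [334, 240, 25, 22, 437] [0.6116 0.0387 0.008 ]
pad scene [301, 262, 27, 23, 479] [ 0.6301 -0.0514  0.008 ]
pad scene [265, 286, 28, 25, 532] [ 0.6495 -0.1461  0.008 ]
pad side [285, 173, 21, 11, 151] [ 0.6217 -0.0468  0.008 ]
pad side [270, 192, 24, 14, 263] [0.6095 0.0399 0.008 ]
pad side [253, 217, 19, 17, 189] [0.6002 0.1379 0.008 ]
```

```bash
cat >> h.py <<'E'
# target yaw: tool y along (cos,sin)(YAW), z down
YAW=np.arctan2(.055,.277)
def goal_R(yaw=YAW):
    y=np.array([np.cos(yaw),np.sin(yaw),0]); z=np.array([0,0,-1.]); return R.from_matrix(np.c_[np.cross(y,z),y,z])
def delta(tgt,yaw=YAW):
    s=r.read_state(); Rc=R.from_quat(s["eef_rot"])
    print("t",round(float(s["time"]),2),"pos",np.round(s["ee_pos"],4),"w",round(float(s["width"]),4),"F",np.round(s["ft_force"],1))
    print("shift now-axes cm",np.round(Rc.inv().apply(np.array(tgt)-s["ee_pos"])*100,2),
      "after-turn axes cm",np.round(goal_R(yaw).inv().apply(np.array(tgt)-s["ee_pos"])*100,2),"turn",np.round((Rc.inv()*goal_R(yaw)).as_rotvec(),3))
E
python3 -c "
from h import *
print(YAW);delta([.44,-.216,.16])"
```

```text
0.1960066718540521
t 1.2 pos [ 0.2311 -0.5807  0.211 ] w 0.0872 F [-0.   0.4  1. ]
shift now-axes cm [ 32.89 -26.16   5.1 ] after-turn axes cm [31.71 27.59  5.1 ] turn [ 0.     0.    -1.388]
```

```bash
python3 -m jog '[[0,0,0,0,0,-0.17,1],[0,0,0,0,0,-0.17,1],[0,0,0,0,0,-0.17,1],[0,0,0,0,0,-0.17,1],[0,0,0,0,0,-0.17,1],[0,0,0,0,0,-0.17,1],[0,0,0,0,0,-0.17,1],[0,0,0,0,0,-0.17,1],[3,3,0,0,0,-0.028,1],[4,3.5,0,0,0,0,1],[4,3.5,0,0,0,0,1],[4,3.5,0,0,0,0,1],[4,3.5,0,0,0,0,1],[4,3.5,0,0,0,0,1],[4,3.5,1,0,0,0,1],[2.5,2,2,0,0,0,1],[2.2,1.1,2,0,0,0,1],[0,0,0,0,0,0,1],[0,0,0,0,0,0,1]]'
python3 - <<'E'
from h import *
delta([.44,-.216,.16])
p=r.camera("wrist"); cv2.imwrite("pics/wA.png",p["frame"][:,:,::-1])
for q in r.search_frame(p,"tin_a_center"):
    print(np.round(q["rect"]),round(q["score"],2),fit(p,np.array(q["rect"]),.03,.05))
print(proj(p,[.44,-.216,.05]))
E
```

```text
time: 3.58
ee_pos: [0.4362, -0.2186, 0.1615]
eef_rot: [0.635, 0.773, -0.0, 0.0]
ft_force: [-0.4, -0.4, 0.7]
width: 0.087
t 3.58 pos [ 0.4362 -0.2186  0.1615] w 0.087 F [-0.4 -0.4  0.7]
shift now-axes cm [0.18 0.43 0.15] after-turn axes cm [0.18 0.43 0.15] turn [ 0.     0.001 -0.001]
[296. 148. 360. 219.] 0.94 (array([ 0.44322318, -0.22194043]), np.float64(0.8891283213166175))
[386. 220. 455. 275.] 0.79 (array([ 0.55434327, -0.26993371]), np.float64(5.676696550396875))
[[326.02601182 182.59384245]]
```

View pics/wA.png

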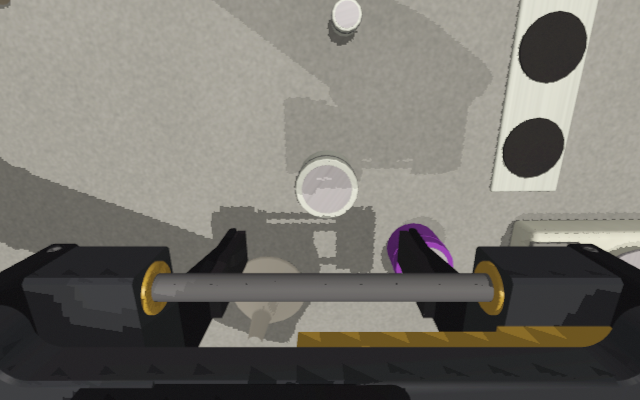

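Wrist view: tin A's lid is centred at about (327,186), tin D at (347,15), pad_4 at (533,148) and pad_3 at (553,46). The purple tin is at (420,250) and the funnel at (265,290). I'll back-project these to refine the positions.

Run:
```python
from h import *
p=r.camera("wrist")
for n,u,v,z in [("A",327,186,.05),("D",347,14,.027),("p4",533,148,.008),("p3",553,46.5,.008),("funnel base",265,290,0.0),("purple",420,245,.05)]:
    print(n,np.round(back(p,u,v,z),4))
g=cv2.cvtColor(p["frame"],cv2.COLOR_RGB2GRAY);m=np.zeros_like(g);m[0:190,490:600]=g[0:190,490:600]<70
k,_,st,c=cv2.connectedComponentsWithStats(m)
for i in range(1,k):
    if st[i,4]>100: print("pad",st[i].tolist(),np.round(back(p,*c[i],.008),4))
s=r.camera("scene");print(back(s,144,252,0),rectof(s,cyl(.43,-.33,.03,0)))
```

```text
A [ 0.4417 -0.2195  0.05  ]
D [ 0.4293 -0.0679  0.027 ]
p4 [ 0.6498 -0.148   0.008 ]
p3 [ 0.6303 -0.0521  0.008 ]
funnel base [ 0.396  -0.3813  0.    ]
purple [ 0.5467 -0.2622  0.05  ]
pad [519, 11, 67, 71, 3634] [ 0.6292 -0.0518  0.008 ]
pad [503, 118, 60, 59, 2743] [ 0.6488 -0.1468  0.008 ]
[ 0.40065293 -0.37629058  0.        ] [153.88068034 242.81599102 180.33211967 265.54071669]
```

```bash
python3 -m jog '[[-0.1,0.5,2,0,0,0,1],[0,0,3,0,0,0,1],[0,0,3,0,0,0,1],[0,0,2.5,0,0,0,1],[0,0,2,0,0,0,1],[0,0,1.2,0,0,0,1],[0,0,0.8,0,0,0,1],[0,0,0,0,0,0,1],[0,0,0,0,0,0,0.3],[0,0,0,0,0,0,-0.2],[0,0,0,0,0,0,-1],[0,0,0,0,0,0,-1],[0,0,0,0,0,0,-1],[0,0,0,0,0,0,-1]]' 25
python3 -c "
from h import *
delta([.649,-.147,.09])"
```

```text
time: 5.52
ee_pos: [0.4414, -0.2178, 0.0162]
eef_rot: [0.635, 0.773, -0.0, 0.0]
ft_force: [-2.6, 0.4, 5.0]
width: 0.0595
t 5.53 pos [ 0.4414 -0.2178  0.0162] w 0.0595 F [-2.6  0.4  5. ]
shift now-axes cm [ 2.9  21.74 -7.38] after-turn axes cm [ 2.9  21.74 -7.38] turn [ 0.  0. -0.]
```

```bash
python3 -m jog '[[0,0,-1,0,0,0,-1],[0,0,-2,0,0,0,-1],[0,0,-2.4,0,0,0,-1],[0.3,2,-2,0,0,0,-1],[0.4,3,0,0,0,0,-1],[0.4,3,0,0,0,0,-1],[0.4,3,0,0,0,0,-1],[0.4,3,0,0,0,0,-1],[0.4,3,0,0,0,0,-1],[0.4,2.5,0,0,0,0,-1],[0.2,1.5,0,0,0,0,-1],[0,0.74,0,0,0,0,-1],[0,0,0,0,0,0,-1],[0,0,0,0,0,0,-1]]'
python3 - <<'E'
from h import *
delta([.649,-.147,.0245])
p=r.camera("wrist"); cv2.imwrite("pics/wA2.png",p["frame"][:,:,::-1])
E
```

```text
time: 7.28
ee_pos: [0.6483, -0.1475, 0.09]
eef_rot: [0.635, 0.773, -0.0, -0.0]
ft_force: [-0.5, 0.3, -1.9]
width: 0.0593
t 7.28 pos [ 0.6483 -0.1475  0.09  ] w 0.0593 F [-0.5  0.3 -1.9]
shift now-axes cm [0.04 0.08 6.55] after-turn axes cm [0.03 0.07 6.55] turn [-0.     0.    -0.001]
```

View pics/wA2.png

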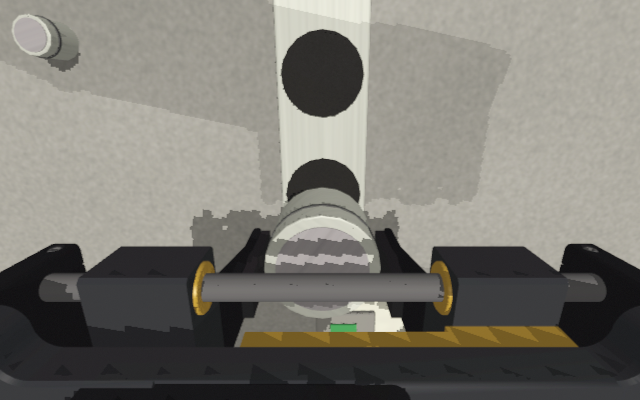

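Tin A is held level at (322,262), with the strip centred under the jaws. Pad_3 is at (322,73), and pad_4 shows just behind the tin. I'll lower it slowly.

```bash
python3 -m jog '[[0.05,0.07,1.5,0,0,0,-1],[0,0,1.5,0,0,0,-1],[0,0,1.2,0,0,0,-1],[0,0,0.8,0,0,0,-1],[0,0,0.5,0,0,0,-1],[0,0,0.4,0,0,0,-1],[0,0,0.25,0,0,0,-1],[0,0,0.25,0,0,0,-1],[0,0,0.1,0,0,0,-1],[0,0,0,0,0,0,-1]]'
```

```text
time: 8.57
ee_pos: [0.6495, -0.1463, 0.025]
eef_rot: [0.635, 0.773, -0.0, 0.0]
ft_force: [-0.6, 0.1, -2.1]
width: 0.0596
```

```bash
python3 -m jog '[[0,0,0.07,0,0,0,-1],[0,0,0.05,0,0,0,-1],[0,0,0,0,0,0,-1]]'
```

```text
time: 8.95
ee_pos: [0.6496, -0.1463, 0.0243]
eef_rot: [0.635, 0.773, 0.0, 0.0]
ft_force: [-2.8, 0.1, 3.7]
width: 0.0594
```

Contact is made, so I'll release gently and rise.

```bash
python3 -m jog '[[0,0,0,0,0,0,-0.2],[0,0,0,0,0,0,0.5],[0,0,0,0,0,0,1],[0,0,0,0,0,0,1],[0,0,0,0,0,0,1],[0,0,-1,0,0,0,1],[0,0,-2.5,0,0,0,1],[0,0,-3.5,0,0,0,1],[0,0,-3.5,0,0,0,1],[0,0,-1.5,0,0,0,1],[0,0,0,0,0,0,1]]'
python3 - <<'E'
from h import *
delta([.43,-.067,.14])
for n in ["wrist","scene"]:
    p=r.camera(n); f=p["frame"]; cv2.imwrite(f"pics/{n}A3.png",f[:,:,::-1])
    print(n,proj(p,[.649,-.147,.058]))
E
```

```text
time: 10.32
ee_pos: [0.6499, -0.1463, 0.1445]
eef_rot: [0.635, 0.773, 0.0, 0.001]
ft_force: [0.3, 0.8, -0.5]
width: 0.087
t 10.32 pos [ 0.6499 -0.1463  0.1445] w 0.087 F [ 0.3  0.8 -0.5]
shift now-axes cm [ 12.06 -20.03   0.41] after-turn axes cm [ 12.06 -20.03   0.45] turn [ 0.001  0.001 -0.   ]
wrist [[320.20777068 192.63719287]]
scene [[276.19810688 287.61092482]]
```

View pics/sceneA3.png

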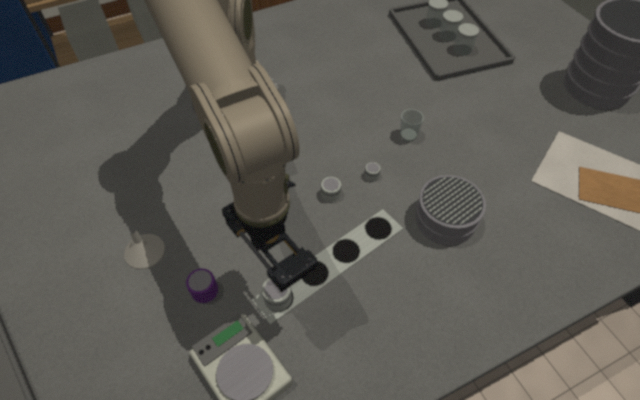

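View pics/wristA3.png

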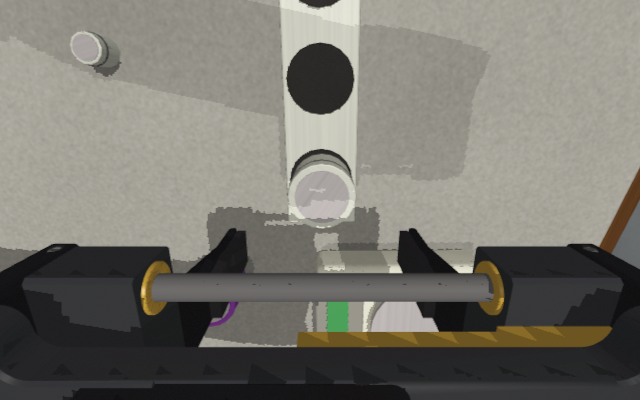

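Tin A stands at wrist (321,196), against a predicted (320,193), so it is about 2–3 mm from the pad centre. Tin D is next, at wrist (88,47).

```bash
python3 -m jog '[[1.5,-2.5,0,0,0,0,1],[2,-3.5,0,0,0,0,1],[2,-3.5,0,0,0,0,1],[2,-3.5,0,0,0,0,1],[2,-3.5,0,0,0,0,1],[1.5,-2.2,0.2,0,0,0,1],[1.0,-1.3,0.2,0,0,0,1],[0,0,0,0,0,0,1],[0,0,0,0,0,0,1]]'
python3 - <<'E'
from h import *
delta([.4295,-.067,.015])
p=r.camera("wrist"); f=p["frame"]; cv2.imwrite("pics/wD.png",f[:,:,::-1])
for q in r.search_frame(p,"tin_d_center"):
    print(np.round(q["rect"]),round(q["score"],2),fit(p,np.array(q["rect"]),.0135,.027))
print(proj(p,[.4295,-.067,.027]))
E
```

```text
time: 11.55
ee_pos: [0.4302, -0.0679, 0.1394]
eef_rot: [0.635, 0.773, 0.0, -0.0]
ft_force: [0.3, 0.2, 0.2]
width: 0.0872
t 11.55 pos [ 0.4302 -0.0679  0.1394] w 0.0872 F [0.3 0.2 0.2]
shift now-axes cm [ 0.09 -0.05 12.44] after-turn axes cm [ 0.1  -0.05 12.44] turn [-0. -0. -0.]
[304. 167. 335. 199.] 0.6 (array([ 0.42867937, -0.06987895]), np.float64(0.9664331913212285))
[[321.07157904 183.3365893 ]]
```

View pics/wD.png

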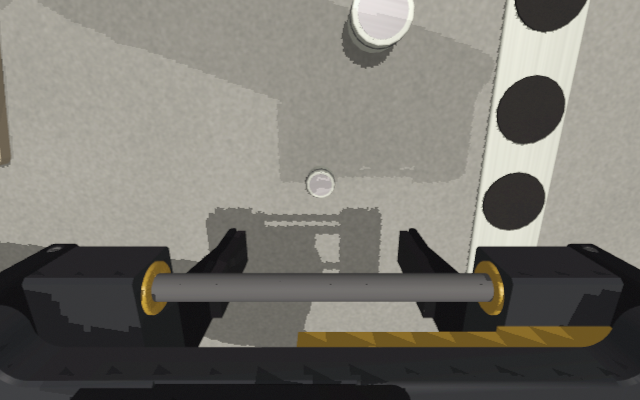

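Tin D's lid is at (320,183), which matches the estimate. Tin B is at (381,12), pad_3 at (513,201) and pad_2 at (531,109).

```bash
python3 -m jog '[[0.05,-0.05,2,0,0,0,1],[0,0,3,0,0,0,1],[0,0,3,0,0,0,1],[0,0,2,0,0,0,1],[0,0,1.2,0,0,0,1],[0,0,0.8,0,0,0,1],[0,0,0.5,0,0,0,1],[0,0,0,0,0,0,1],[0,0,0,0,0,0,0.3],[0,0,0,0,0,0,-0.2],[0,0,0,0,0,0,-0.5],[0,0,0,0,0,0,-1],[0,0,0,0,0,0,-1],[0,0,0,0,0,0,-1],[0,0,0,0,0,0,-1],[0,0,0,0,0,0,-1]]' 15
python3 -c "
from h import *
delta([.591,.136,.11])"
```

```text
time: 13.65
ee_pos: [0.43, -0.0672, 0.0158]
eef_rot: [0.635, 0.773, -0.0, 0.001]
ft_force: [-9.0, -2.0, 18.6]
width: 0.0151
t 13.65 pos [ 0.43   -0.0672  0.0158] w 0.0151 F [-9.  -2.  18.6]
shift now-axes cm [16.79 19.76 -9.43] after-turn axes cm [16.8  19.75 -9.42] turn [0.001 0.001 0.   ]
```

The opening is 15 mm on a 27 mm tin with 18 N upward, so something is off. I'll look before moving.

Run:
```python
from h import *
delta([.43,-.067,.016])
o=[]
for n,b in [("wrist",None),("side",(300,120,440,260)),("scene",(200,150,340,260))]:
    p=r.camera(n); f=p["frame"][:,:,::-1]
    if n=="wrist": cv2.imwrite("pics/wD2.png",f)
    else: o.append(cv2.resize(f[b[1]:b[3],b[0]:b[2]],(400,400),interpolation=cv2.INTER_CUBIC))
cv2.imwrite("pics/D2.png",np.hstack(o))
```

```text
t 13.65 pos [ 0.43   -0.0672  0.0158] w 0.0151 F [-9.  -2.  18.6]
shift now-axes cm [ 0.02  0.   -0.02] after-turn axes cm [ 0.02  0.   -0.02] turn [0.001 0.001 0.   ]
```

View pics/wD2.png

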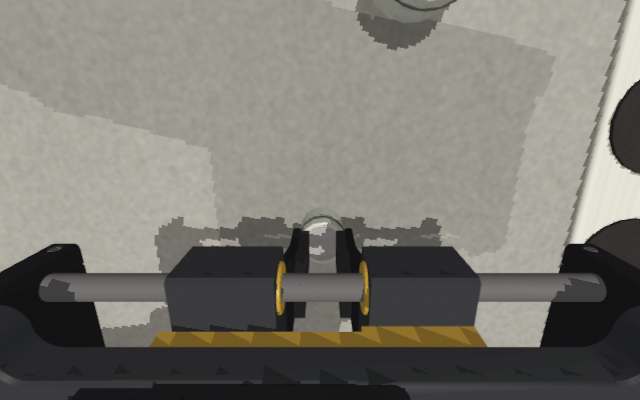

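View pics/D2.png

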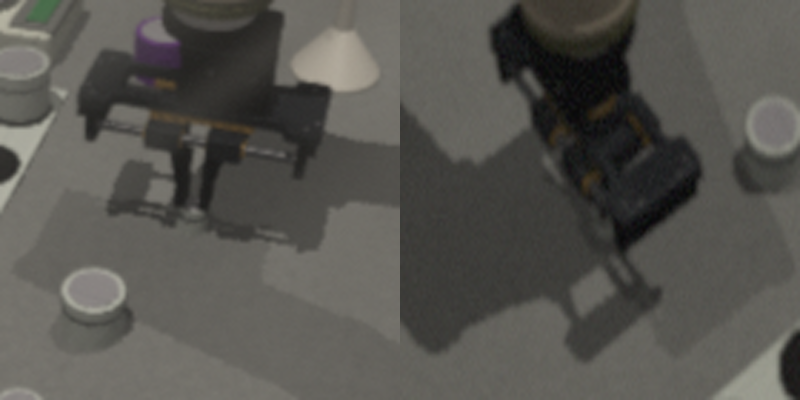

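Run:
```python
from h import *
p=r.camera("wrist"); s=r.read_state(); print(s["width"],s["ee_pos"],s["ft_force"],s["torque"])
Rc=R.from_quat(s["eef_rot"])
for dx in (0,.005,.01,.015,.02):
    c=s["ee_pos"]+Rc.apply([dx,0,0]); 
    rr=rectof(p,cyl(c[0],c[1],.0135,0,.027)); print(dx,np.round(rr), np.round(rectof(p,cyl(c[0],c[1],.0135,0,.0))))
tip=[s["ee_pos"]+Rc.apply([0.0095*i,0.00755*j,.011]) for i in(-1,1) for j in (-1,1)]
print("tips",np.round(proj(p,tip)))
f=p["frame"][190:350,240:410,::-1]
f=cv2.convertScaleAbs(f,alpha=1.6,beta=20)
cv2.imwrite("pics/D3.png",cv2.resize(f,None,fx=4,fy=3.7,interpolation=cv2.INTER_CUBIC))
```

```text
0.0030298304592042964 [ 0.43018947 -0.06737152  0.01581269] [ 8.10457956e-03 -3.28069103e-01  9.94656439e+00] [ 0.00890203 -0.10719698 -0.0176863 ]
0 [299. 220. 346. 263.] [302. 204. 343. 242.]
0.005 [299. 212. 346. 255.] [302. 197. 343. 235.]
0.01 [299. 203. 346. 247.] [302. 189. 343. 228.]
0.015 [299. 195. 347. 239.] [302. 182. 344. 221.]
0.02 [299. 186. 347. 231.] [302. 174. 344. 214.]
tips [[311. 240.]
 [334. 240.]
 [311. 213.]
 [335. 213.]]
```

View pics/D3.png

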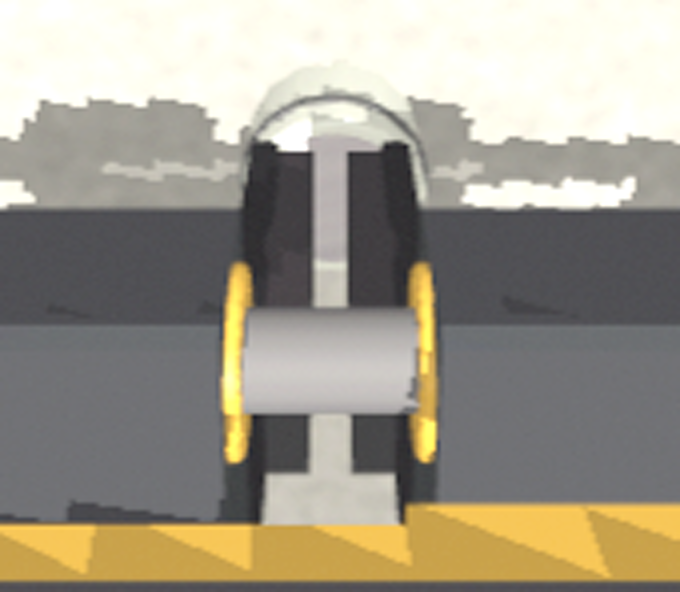

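Run:
```python
from h import *
print(r.tip_extent)
p=r.camera("side"); s=r.read_state(); print(s["width"],s["ee_pos"],s["ft_force"],s["torque"])
e=s["ee_pos"]
for z in (0,.005,.016,.027,.035,.05): print(z,np.round(proj(p,[e[0],e[1],z]),1))
f=p["frame"][150:220,325:410,::-1]
f=cv2.convertScaleAbs(f,alpha=1.6,beta=20)
cv2.imwrite("pics/D4.png",cv2.resize(f,None,fx=8,fy=8,interpolation=cv2.INTER_CUBIC))
```

```text
0.011
0.0013683050135843433 [ 0.4304909  -0.06733258  0.01580097] [-2.3763804  -1.27354959 12.01759843] [-0.00680194  0.36342127 -0.02739069]
0 [[366.  198.8]]
0.005 [[366.2 197.2]]
0.016 [[366.5 193.8]]
0.027 [[366.9 190.3]]
0.035 [[367.1 187.7]]
0.05 [[367.6 182.8]]
```

View pics/D4.png

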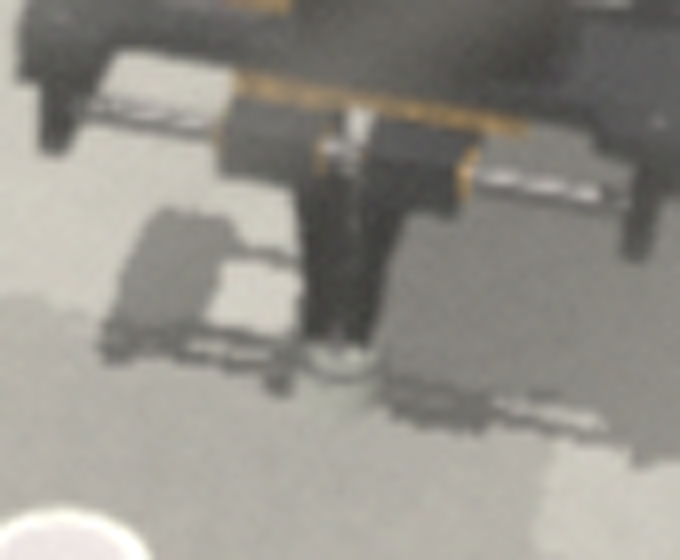

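```bash
python3 - <<'E'
from h import *
p=r.camera("wrist"); s=r.read_state(); print(s["width"],s["ft_force"])
Rc=R.from_quat(s["eef_rot"]); e=s["ee_pos"]
T=p["camera_from_world"]; print("cam in tool",Rc.inv().apply(-T[:3,:3].T@T[:3,3]-e))
for w in (.087,.0593):
  for dz in (.011,0,-.011,-.02,-.03):
    print(w,dz,np.round(proj(p,[e+Rc.apply([i*.0095,-w/2,dz]) for i in (1,-1)])).tolist())
E
python3 - <<'E'
import cv2
a=cv2.imread('pics/wA2.png')[190:330,180:460]
cv2.imwrite('pics/wA2c.png',cv2.resize(cv2.convertScaleAbs(a,alpha=1.5,beta=15),None,fx=2.8,fy=2.8,interpolation=cv2.INTER_CUBIC))
E
```

```text
0.0015363406124960202 [-2.17819931  0.20510839 11.47109165]
cam in tool [ 0.08039055  0.00057969 -0.17499509]
0.087 0.011 [[253.0, 213.0], [255.0, 240.0]]
0.087 0 [[249.0, 219.0], [251.0, 248.0]]
0.087 -0.011 [[245.0, 226.0], [247.0, 256.0]]
0.087 -0.02 [[241.0, 233.0], [244.0, 264.0]]
0.087 -0.03 [[236.0, 241.0], [239.0, 274.0]]
0.0593 0.011 [[275.0, 213.0], [276.0, 240.0]]
0.0593 0 [[272.0, 219.0], [274.0, 248.0]]
0.0593 -0.011 [[269.0, 227.0], [271.0, 256.0]]
0.0593 -0.02 [[267.0, 233.0], [268.0, 264.0]]
0.0593 -0.03 [[263.0, 241.0], [265.0, 274.0]]
```

View pics/wA2c.png

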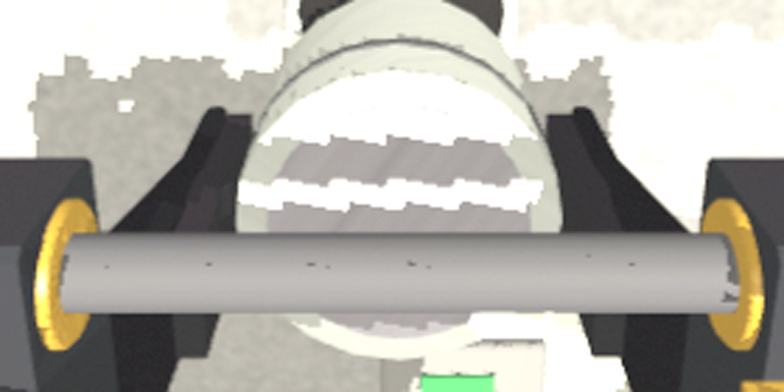

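Side and wrist views both show the fingertips about 11 mm above the reported TCP rather than below it. The jaws therefore closed over the top of tin D, which is still upright underneath. I'll rise straight up, reopen and check.

```bash
python3 -m jog '[[0,0,-0.5,0,0,0,-1],[0,0,-2,0,0,0,-1],[0,0,-3,0,0,0,1],[0,0,-3,0,0,0,1],[0,0,-3,0,0,0,1],[0,0,0,0,0,0,1],[0,0,0,0,0,0,1],[0,0,0,0,0,0,1]]'
python3 - <<'E'
from h import *
delta([.4295,-.067,.0])
p=r.camera("wrist"); f=p["frame"]; cv2.imwrite("pics/wD5.png",f[:,:,::-1])
print(proj(p,[.4295,-.067,.027]),rectof(p,cyl(.4295,-.067,.0135,0,.027)))
E
```

```text
time: 14.95
ee_pos: [0.4287, -0.067, 0.1288]
eef_rot: [0.634, 0.773, -0.0, -0.001]
ft_force: [-0.5, 0.5, -0.2]
width: 0.0526
t 14.95 pos [ 0.4287 -0.067   0.1288] w 0.0526 F [-0.5  0.5 -0.2]
shift now-axes cm [-0.03  0.1  12.88] after-turn axes cm [-0.02  0.08 12.88] turn [-0.001 -0.001  0.   ]
[[322.632641   187.62474113]] [308.04230662 173.40349264 337.2277702  201.44393632]
```

View pics/wD5.png

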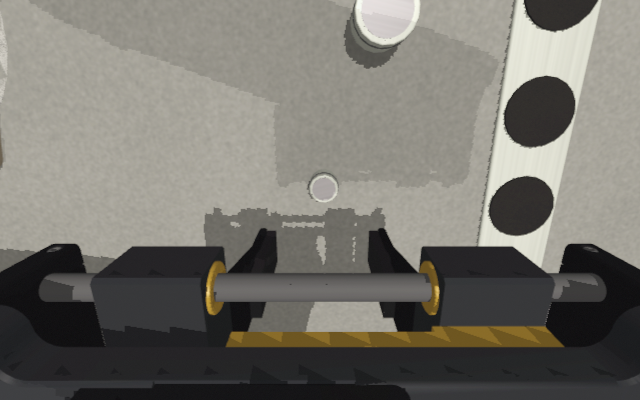

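Tin D is upright at (323,187), where it was. I'll now set TCP z by the true tips, which sit about 11 mm above the reported TCP. First I'll check sieve clearance at pad_1.

```bash
python3 - <<'E'
from h import *
p=r.camera("scene")
# sieve top ellipse extents approx cols 418-485 rows 177-226
print(back(p,452,201,.08), rectof(p,cyl(*back(p,452,201,.08)[:2],.075,0,.08)))
c=back(p,452,201,.08)[:2]; print("from pad1 along row", (c-np.array([.591,.136])), np.linalg.norm(c-np.array([.591,.136])))
E
python3 -m jog '[[0,0.1,2,0,0,0,1],[0,0,3,0,0,0,1],[0,0,3,0,0,0,1],[0,0,2.5,0,0,0,1],[0,0,1.2,0,0,0,1],[0,0,0.6,0,0,0,1],[0,0,0.4,0,0,0,1],[0,0,0,0,0,0,1]]'
```

```text
[0.64182085 0.29291325 0.08      ] [418.68800256 175.29654367 485.75317979 228.81867884]
from pad1 along row [0.05082085 0.15691325] 0.16493795008768128
time: 16.05
ee_pos: [0.4306, -0.067, 0.0031]
eef_rot: [0.635, 0.773, 0.0, 0.0]
ft_force: [0.7, 1.2, -0.7]
width: 0.0873
```

```bash
python3 -m jog '[[0,0,0.3,0,0,0,1],[0,0,0,0,0,0,0.3],[0,0,0,0,0,0,-0.2],[0,0,0,0,0,0,-0.5],[0,0,0,0,0,0,-1],[0,0,0,0,0,0,-1],[0,0,0,0,0,0,-1],[0,0,0,0,0,0,-1],[0,0,0,0,0,0,-1],[0,0,0,0,0,0,-1]]' 12
python3 - <<'E'
from h import *
delta([.591,.136,.09])
p=r.camera("side")
f=p["frame"][150:220,325:410,::-1]
f=cv2.convertScaleAbs(f,alpha=1.6,beta=20)
cv2.imwrite("pics/D6.png",cv2.resize(f,None,fx=8,fy=8,interpolation=cv2.INTER_CUBIC))
E
```

```text
time: 17.3
ee_pos: [0.4304, -0.0669, -0.0002]
eef_rot: [0.635, 0.773, -0.0, 0.0]
ft_force: [-0.1, -0.2, -0.4]
width: 0.0265
t 17.3 pos [ 4.304e-01 -6.690e-02 -2.000e-04] w 0.0265 F [-0.1 -0.2 -0.4]
shift now-axes cm [16.78 19.71 -9.02] after-turn axes cm [16.78 19.71 -9.02] turn [0. 0. 0.]
```

View pics/D6.png

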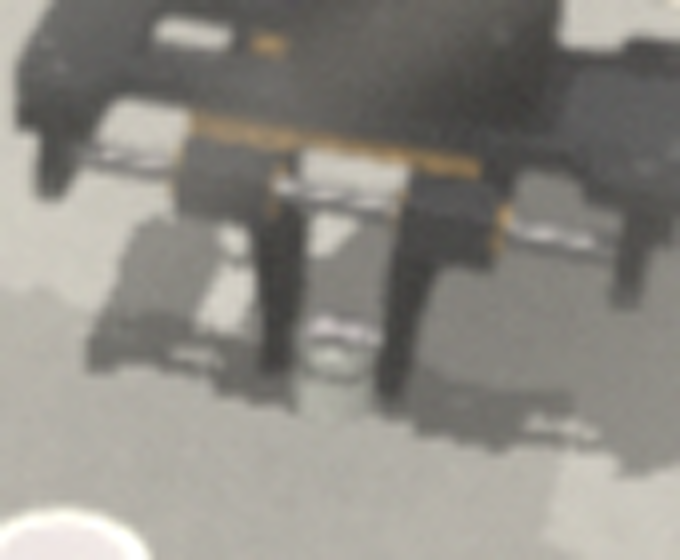

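Tin D is now between the jaws at an opening of 26.5 mm and looks upright. I'll lift it and carry it to pad_1.

```bash
python3 -m jog '[[0,0,-1,0,0,0,-1],[0,0,-2,0,0,0,-1],[0,0,-3,0,0,0,-1],[1,1.5,-3,0,0,0,-1],[2.5,3,0,0,0,0,-1],[2.5,3,0,0,0,0,-1],[2.5,3,0,0,0,0,-1],[2.5,3,0,0,0,0,-1],[2.5,3,0,0,0,0,-1],[2,2,0,0,0,0,-1],[1.28,1.21,0,0,0,0,-1],[0,0,0,0,0,0,-1],[0,0,0,0,0,0,-1]]'
python3 - <<'E'
from h import *
delta([.591,.136,.0085])
for n in ["wrist"]:
    p=r.camera(n); f=p["frame"]; cv2.imwrite(f"pics/{n}D7.png",f[:,:,::-1])
E
```

```text
time: 18.98
ee_pos: [0.5907, 0.1348, 0.0898]
eef_rot: [0.635, 0.773, -0.0, 0.0]
ft_force: [-0.5, -0.8, -0.7]
width: 0.027
t 18.98 pos [0.5907 0.1348 0.0898] w 0.027 F [-0.5 -0.8 -0.7]
shift now-axes cm [0.12 0.06 8.13] after-turn axes cm [0.11 0.05 8.13] turn [-0.     0.001 -0.001]
```

View pics/wristD7.png

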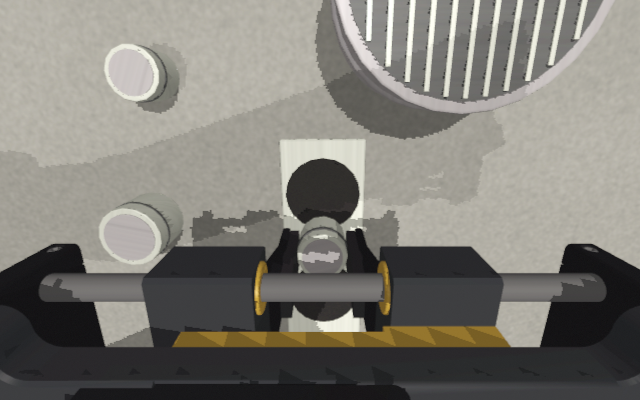

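The held tin D is at (322,250). Pad_1 is the disc at (323,193), with pad_2 partly visible at (323,300) below it.

```bash
python3 - <<'E'
from h import *
p=r.camera("wrist")
print(back(p,323,193,.008), rectof(p,cyl(.591,.136,.032,0,.008)), rectof(p,cyl(.5905,.137,.032,0,.008)))
E
python3 -m jog '[[0.1,0.05,2,0,0,0,-1],[0,0,2,0,0,0,-1],[0,0,1.5,0,0,0,-1],[0,0,1,0,0,0,-1],[0,0,0.6,0,0,0,-1],[0,0,0.4,0,0,0,-1],[0,0,0.2,0,0,0,-1],[0,0,0.2,0,0,0,-1],[0,0,0.1,0,0,0,-1],[0,0,0,0,0,0,-1]]'
```

```text
[0.59183803 0.13553444 0.008     ] [285.02144202 155.53382105 359.28426982 226.54234509] [284.63250645 154.24734073 358.98423525 225.42620854]
time: 20.32
ee_pos: [0.5913, 0.1371, 0.0098]
eef_rot: [0.635, 0.773, -0.0, 0.0]
ft_force: [0.7, 0.0, 0.5]
width: 0.0267
```

```bash
python3 -m jog '[[0,0,0.1,0,0,0,-1],[0,0,0.07,0,0,0,-1],[0,0,0.04,0,0,0,-1],[0,0,0,0,0,0,-1]]'
```

```text
time: 20.82
ee_pos: [0.5913, 0.1371, 0.0078]
eef_rot: [0.635, 0.773, -0.0, 0.0]
ft_force: [-0.6, 0.7, 3.7]
width: 0.0265
```

Contact (3.7 N). I'll release, rise and go on to above tin C.

```bash
python3 -m jog '[[0,0,0,0,0,0,-0.5],[0,0,0,0,0,0,0],[0,0,0,0,0,0,0.5],[0,0,0,0,0,0,1],[0,0,0,0,0,0,1],[0,0,-1,0,0,0,1],[0,0,-2.5,0,0,0,1],[0,0,-3.5,0,0,0,1],[0,0,-3.5,0,0,0,1],[0,0,-2.5,0,0,0,1],[0,0,0,0,0,0,1]]'
python3 - <<'E'
from h import *
delta([.443,.205,.135])
p=r.camera("wrist"); f=p["frame"]; cv2.imwrite(f"pics/wD8.png",f[:,:,::-1])
print(rectof(p,cyl(.591,.136,.0135,0,.035)))
E
```

```text
time: 22.2
ee_pos: [0.5925, 0.1377, 0.1404]
eef_rot: [0.634, 0.773, 0.002, 0.001]
ft_force: [0.0, 0.2, 0.9]
width: 0.0868
t 22.2 pos [0.5925 0.1377 0.1404] w 0.0868 F [0.  0.2 0.9]
shift now-axes cm [  9.51 -13.35   0.48] after-turn axes cm [  9.51 -13.35   0.54] turn [0.004 0.    0.   ]
[304.8093518  173.64831844 333.61782527 201.3170108 ]
```

View pics/wD8.png

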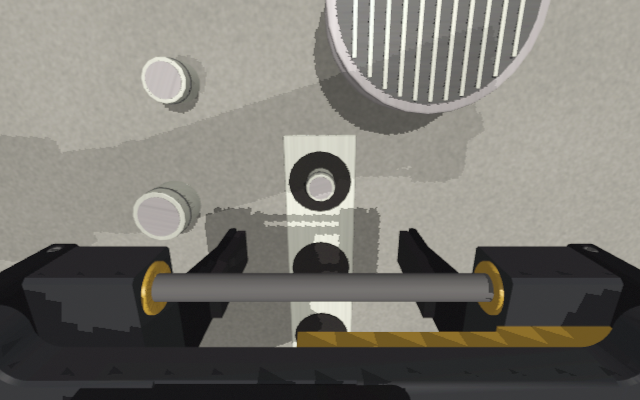

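Tin D stands on pad_1 at (320,186), against a predicted (319,187). Next is tin C, at (165,79).

```bash
python3 -m jog '[[1.5,-2,0,0,0,0,1],[2,-3,0,0,0,0,1],[2,-3,0,0,0,0,1],[2,-3,0,0,0,0,1],[1.2,-1.5,0.2,0,0,0,1],[0.8,-0.85,0.2,0,0,0,1],[0,0,0,0,0,0,1],[0,0,0,0,0,0,1]]'
python3 - <<'E'
from h import *
delta([.443,.205,.002])
p=r.camera("wrist"); f=p["frame"]; cv2.imwrite("pics/wC.png",f[:,:,::-1])
print(rectof(p,cyl(.443,.205,.019,0,.034)))
E
```

```text
time: 23.25
ee_pos: [0.4427, 0.2038, 0.1336]
eef_rot: [0.635, 0.773, 0.0, -0.0]
ft_force: [0.2, -0.5, 0.7]
width: 0.0873
t 23.25 pos [0.4427 0.2038 0.1336] w 0.0873 F [ 0.2 -0.5  0.7]
shift now-axes cm [ 0.11  0.05 13.16] after-turn axes cm [ 0.11  0.05 13.16] turn [ 0.    -0.    -0.001]
[301.46693656 166.59264508 342.89909573 206.4336092 ]
```

View pics/wC.png

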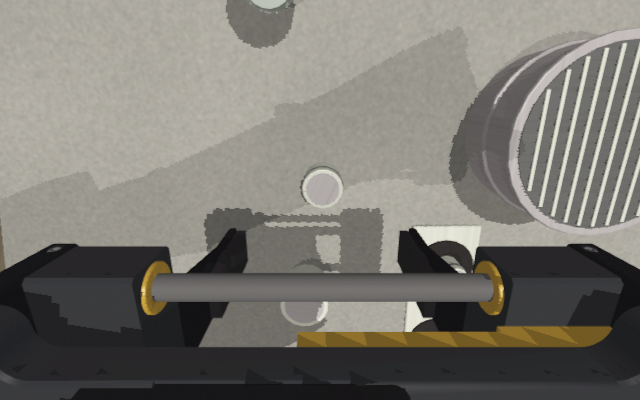

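Tin C's lid is at (322,188), as predicted. I'll descend and grip.

```bash
python3 -m jog '[[0.05,0.05,2,0,0,0,1],[0,0,3,0,0,0,1],[0,0,3,0,0,0,1],[0,0,2.5,0,0,0,1],[0,0,1.5,0,0,0,1],[0,0,0.7,0,0,0,1],[0,0,0.4,0,0,0,1],[0,0,0,0,0,0,1],[0,0,0,0,0,0,0.3],[0,0,0,0,0,0,-0.1],[0,0,0,0,0,0,-0.4],[0,0,0,0,0,0,-1],[0,0,0,0,0,0,-1],[0,0,0,0,0,0,-1],[0,0,0,0,0,0,-1]]' 15
python3 -c "
from h import *
delta([.611,.039,.09])"
```

```text
time: 25.18
ee_pos: [0.4422, 0.2049, 0.0026]
eef_rot: [0.635, 0.773, -0.0, 0.0]
ft_force: [1.0, -0.2, 0.6]
width: 0.0373
t 25.18 pos [0.4422 0.2049 0.0026] w 0.0373 F [ 1.  -0.2  0.6]
shift now-axes cm [-19.56  13.32  -8.73] after-turn axes cm [-19.56  13.32  -8.74] turn [ 0.  0. -0.]
```

```bash
python3 -m jog '[[0,0,-1,0,0,0,-1],[0,0,-2,0,0,0,-1],[0,0,-3,0,0,0,-1],[-1,0.8,-2.7,0,0,0,-1],[-3,2,0,0,0,0,-1],[-3,2,0,0,0,0,-1],[-3,2,0,0,0,0,-1],[-3,2,0,0,0,0,-1],[-3,2,0,0,0,0,-1],[-2.2,1.5,0,0,0,0,-1],[-1.3,1,0,0,0,0,-1],[0,0,0,0,0,0,-1],[0,0,0,0,0,0,-1]]'
python3 - <<'E'
from h import *
delta([.611,.0385,.0105])
p=r.camera("wrist"); f=p["frame"]; cv2.imwrite("pics/wC2.png",f[:,:,::-1])
print(rectof(p,cyl(.611,.0385,.032,0,.008)))
E
```

```text
time: 26.8
ee_pos: [0.61, 0.0409, 0.09]
eef_rot: [0.634, 0.773, 0.0, -0.0]
ft_force: [0.1, -0.3, -0.3]
width: 0.0375
t 26.8 pos [0.61   0.0409 0.09  ] w 0.0375 F [ 0.1 -0.3 -0.3]
shift now-axes cm [-0.26  0.05  7.95] after-turn axes cm [-0.25  0.05  7.95] turn [ 0.    -0.001  0.001]
[285.16273383 160.16426567 359.04747093 230.5379767 ]
```

View pics/wC2.png

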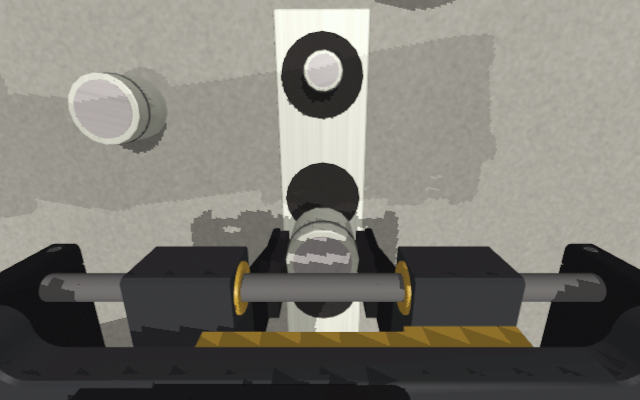

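Pad_2's upper edge is at row 163, against a predicted 160, so I'll shift about 2 mm further toward -y and then lower.

```bash
python3 -m jog '[[-0.4,0.05,2,0,0,0,-1],[0,0,2,0,0,0,-1],[0,0,1.5,0,0,0,-1],[0,0,1,0,0,0,-1],[0,0,0.6,0,0,0,-1],[0,0,0.3,0,0,0,-1],[0,0,0.2,0,0,0,-1],[0,0,0.1,0,0,0,-1],[0,0,0.1,0,0,0,-1],[0,0,0.07,0,0,0,-1],[0,0,0,0,0,0,-1]]'
```

```text
time: 28.22
ee_pos: [0.6119, 0.0357, 0.011]
eef_rot: [0.635, 0.773, -0.0, 0.0]
ft_force: [0.2, 0.2, -0.9]
width: 0.0374
```

```bash
python3 -m jog '[[0,0,0.05,0,0,0,-1],[0,0,0.04,0,0,0,-1],[0,0,0,0,0,0,-1]]'
```

```text
time: 28.6
ee_pos: [0.612, 0.0357, 0.0107]
eef_rot: [0.635, 0.773, -0.0, 0.0]
ft_force: [-1.8, -0.7, 6.3]
width: 0.0378
```

```bash
python3 -m jog '[[0,0,0,0,0,0,-0.2],[0,0,0,0,0,0,0.2],[0,0,0,0,0,0,0.6],[0,0,0,0,0,0,1],[0,0,0,0,0,0,1],[0,0,-1,0,0,0,1],[0,0,-2.5,0,0,0,1],[0,0,-3.5,0,0,0,1],[0,0,-3.5,0,0,0,1],[0,0,-2,0,0,0,1],[0,0,0,0,0,0,1]]'
python3 - <<'E'
from h import *
delta([.448,.085,.135])
p=r.camera("wrist"); f=p["frame"]; cv2.imwrite(f"pics/wC3.png",f[:,:,::-1])
print(rectof(p,cyl(.611,.037,.032,0,.008)),rectof(p,cyl(.611,.037,.019,0,.042)))
E
```

```text
time: 29.98
ee_pos: [0.6127, 0.0358, 0.1364]
eef_rot: [0.635, 0.773, 0.001, 0.001]
ft_force: [-1.4, 0.1, -0.6]
width: 0.0871
t 29.98 pos [0.6127 0.0358 0.1364] w 0.0871 F [-1.4  0.1 -0.6]
shift now-axes cm [  8.03 -15.2    0.1 ] after-turn axes cm [  8.03 -15.2    0.14] turn [ 0.002  0.001 -0.   ]
[288.04454378 146.60621488 351.74736424 208.36679891] [298.6235967  167.29696629 340.80420608 207.80185872]
```

View pics/wC3.png

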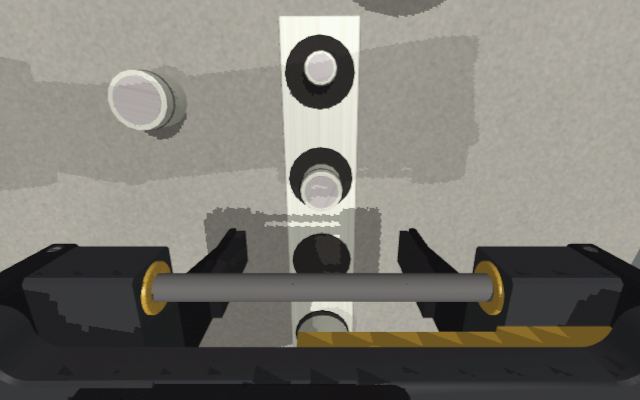

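Tin C is at (321,189), with pad_2 at (321,178) as predicted, so it is centred to within about 2 mm. Tin B is last, at (139,99).

```bash
python3 -m jog '[[1,-2,0,0,0,0,1],[1.8,-3.4,0,0,0,0,1],[1.8,-3.4,0,0,0,0,1],[1.6,-3.2,0,0,0,0,1],[1.1,-2,0,0,0,0,1],[0.7,-1.2,0.1,0,0,0,1],[0,0,0,0,0,0,1],[0,0,0,0,0,0,1]]'
python3 - <<'E'
from h import *
delta([.448,.085,.006])
p=r.camera("wrist"); f=p["frame"]; cv2.imwrite("pics/wB.png",f[:,:,::-1])
print(rectof(p,cyl(.448,.085,.0245,0,.042)))
E
```

```text
time: 31.02
ee_pos: [0.4479, 0.0842, 0.1339]
eef_rot: [0.635, 0.773, 0.0, -0.0]
ft_force: [0.5, 0.0, -0.5]
width: 0.087
t 31.02 pos [0.4479 0.0842 0.1339] w 0.087 F [ 0.5  0.  -0.5]
shift now-axes cm [ 0.07  0.02 12.79] after-turn axes cm [ 0.07  0.03 12.79] turn [ 0.    -0.    -0.001]
[294.44949114 162.70255672 349.26873858 215.27845039]
```

View pics/wB.png

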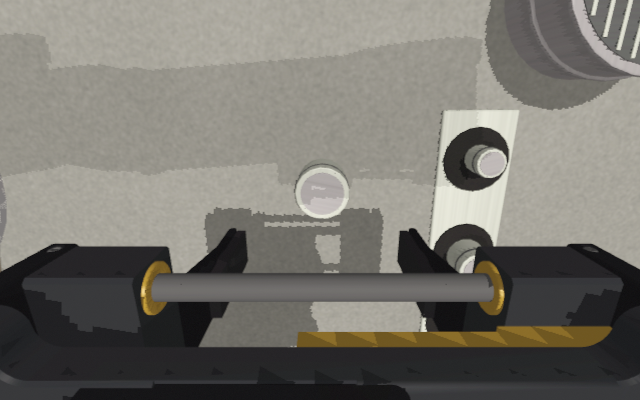

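Tin B's lid is at (322,192), against a predicted (322,189), so its y is about 0.083. I'll descend and grip.

```bash
python3 -m jog '[[-0.1,0.02,2,0,0,0,1],[0,0,3,0,0,0,1],[0,0,3,0,0,0,1],[0,0,2.5,0,0,0,1],[0,0,1.3,0,0,0,1],[0,0,0.6,0,0,0,1],[0,0,0.4,0,0,0,1],[0,0,0,0,0,0,1],[0,0,0,0,0,0,0.4],[0,0,0,0,0,0,0],[0,0,0,0,0,0,-0.4],[0,0,0,0,0,0,-1],[0,0,0,0,0,0,-1],[0,0,0,0,0,0,-1]]' 20
python3 -c "
from h import *
delta([.63,-.0515,.09])"
```

```text
time: 32.83
ee_pos: [0.4477, 0.0836, 0.0061]
eef_rot: [0.635, 0.773, -0.0, 0.0]
ft_force: [-1.2, 0.8, 1.3]
width: 0.0483
t 32.83 pos [0.4477 0.0836 0.0061] w 0.0483 F [-1.2  0.8  1.3]
shift now-axes cm [-16.8   15.25  -8.39] after-turn axes cm [-16.8   15.25  -8.39] turn [ 0.  0. -0.]
```

```bash
python3 -m jog '[[0,0,-1,0,0,0,-1],[0,0,-2,0,0,0,-1],[0,0,-3,0,0,0,-1],[-1,1,-2.4,0,0,0,-1],[-2.6,2.4,0,0,0,0,-1],[-2.6,2.4,0,0,0,0,-1],[-2.6,2.4,0,0,0,0,-1],[-2.6,2.4,0,0,0,0,-1],[-2.4,2.1,0,0,0,0,-1],[-1.8,1.5,0,0,0,0,-1],[-1.2,1.05,0,0,0,0,-1],[0,0,0,0,0,0,-1],[0,0,0,0,0,0,-1]]'
python3 - <<'E'
from h import *
delta([.63,-.0515,.014])
p=r.camera("wrist"); f=p["frame"]; cv2.imwrite("pics/wB2.png",f[:,:,::-1])
print(rectof(p,cyl(.63,-.0515,.032,0,.008)))
E
```

```text
time: 34.45
ee_pos: [0.6294, -0.0507, 0.0902]
eef_rot: [0.634, 0.773, 0.0, -0.0]
ft_force: [0.7, 0.3, -2.1]
width: 0.0483
t 34.45 pos [ 0.6294 -0.0507  0.0902] w 0.0483 F [ 0.7  0.3 -2.1]
shift now-axes cm [-0.1   0.05  7.62] after-turn axes cm [-0.09  0.04  7.62] turn [-0.    -0.     0.001]
[285.09571993 158.21093894 359.05559619 228.78614724]
```

View pics/wB2.png

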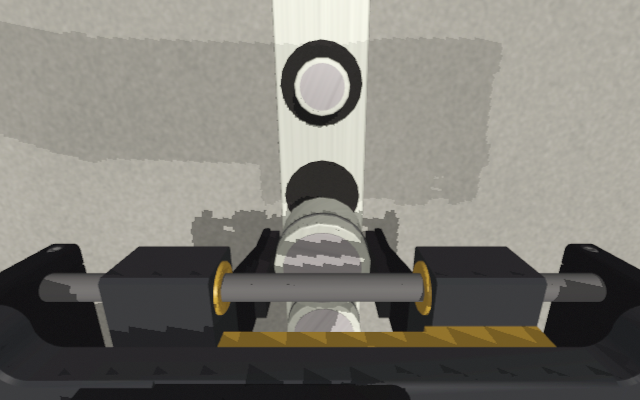

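Pad_3's upper edge is at row 160, against a predicted 158, so I'll shift about 1 mm more and lower.

```bash
python3 -m jog '[[-0.2,0.05,2,0,0,0,-1],[0,0,2,0,0,0,-1],[0,0,1.5,0,0,0,-1],[0,0,0.9,0,0,0,-1],[0,0,0.5,0,0,0,-1],[0,0,0.3,0,0,0,-1],[0,0,0.2,0,0,0,-1],[0,0,0.1,0,0,0,-1],[0,0,0.05,0,0,0,-1],[0,0,0.05,0,0,0,-1],[0,0,0,0,0,0,-1]]'
```

```text
time: 35.88
ee_pos: [0.6309, -0.0534, 0.0142]
eef_rot: [0.635, 0.773, 0.0, 0.0]
ft_force: [-0.9, 0.7, -1.0]
width: 0.0485
```

```bash
python3 -m jog '[[0,0,0.04,0,0,0,-1],[0,0,0.03,0,0,0,-1],[0,0,0,0,0,0,-1]]'
```

```text
time: 36.25
ee_pos: [0.6309, -0.0534, 0.0141]
eef_rot: [0.635, 0.773, -0.0, 0.0]
ft_force: [-3.3, -0.1, 6.2]
width: 0.0483
```

Contact. I'll release, rise, then back toward the robot so all cameras can see.

```bash
python3 -m jog '[[0,0,0,0,0,0,0],[0,0,0,0,0,0,0.4],[0,0,0,0,0,0,0.8],[0,0,0,0,0,0,1],[0,0,0,0,0,0,1],[0,0,-1,0,0,0,1],[0,0,-2.5,0,0,0,1],[0,0,-3.5,0,0,0,1],[0,0,-3.5,0,0,0,1],[0,0,-3.5,0,0,0,1],[-2,0,-3,0,0,0,1],[-4,0,-1,0,0,0,1],[-4,0,0,0,0,0,1],[-2,0,0,0,0,0,1],[0,0,0,0,0,0,1],[0,0,0,0,0,0,1]]'
python3 - <<'E'
from h import *
delta([.63,-.0515,.2])
P=dict(p1=(.5915,.136),p2=(.611,.037),p3=(.63,-.052),p4=(.649,-.147))
H=dict(p1=.035,p2=.042,p3=.05,p4=.058)
for n in ["wrist","side","scene"]:
    p=r.camera(n); f=p["frame"].copy()
    for k,(x,y) in P.items():
        print(n,k,"pad",np.round(proj(p,[x,y,.008])[0],1),"lid",np.round(proj(p,[x,y,H[k]])[0],1))
    f=f[:,:,::-1]
    if n=="side": f=cv2.resize(f[120:270,230:420],None,fx=4,fy=4,interpolation=cv2.INTER_CUBIC)
    cv2.imwrite(f"pics/{n}F.png",f)
p=r.camera("side"); print("jar",[(np.round(q["rect"]),q["score"],fit(p,np.array(q["rect"]),.03,.07)[0]) for q in r.search_frame(p,"jar")])
E
```

```text
time: 38.25
ee_pos: [0.6542, -0.1686, 0.1935]
eef_rot: [0.634, 0.774, 0.0, -0.0]
ft_force: [-0.4, 0.4, 0.3]
width: 0.0868
t 38.25 pos [ 0.6542 -0.1686  0.1935] w 0.0868 F [-0.4  0.4  0.3]
shift now-axes cm [11.95 -0.07 -0.64] after-turn axes cm [11.95 -0.1  -0.65] turn [ 0.    -0.001  0.002]
wrist p1 pad [ 320.3 -176.1] lid [ 320.1 -204.2]
wrist p2 pad [320.  -41.8] lid [319.7 -58.3]
wrist p3 pad [321.1  58.6] lid [320.9  53.4]
wrist p4 pad [321.  149.1] lid [320.8 157. ]
side p1 pad [264.7 224.8] lid [263.4 216.1]
side p2 pad [281.7 197.5] lid [280.7 186.7]
side p3 pad [294.3 176.4] lid [293.5 163.2]
side p4 pad [306.4 156.9] lid [305.9 141.6]
scene p1 pad [378.  227.9] lid [379.1 221.5]
scene p2 pad [345.  250.7] lid [345.6 243. ]
scene p3 pad [313.8 273. ] lid [313.5 263.9]
scene p4 pad [278.  297.9] lid [276.2 287.6]
jar [(array([277., 324., 315., 378.]), 0.72, array([0.36393239, 0.3639604 ]))]
```

View pics/wristF.png

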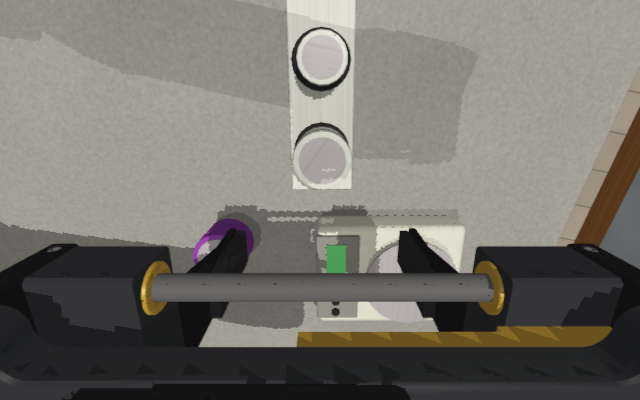

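View pics/sideF.png

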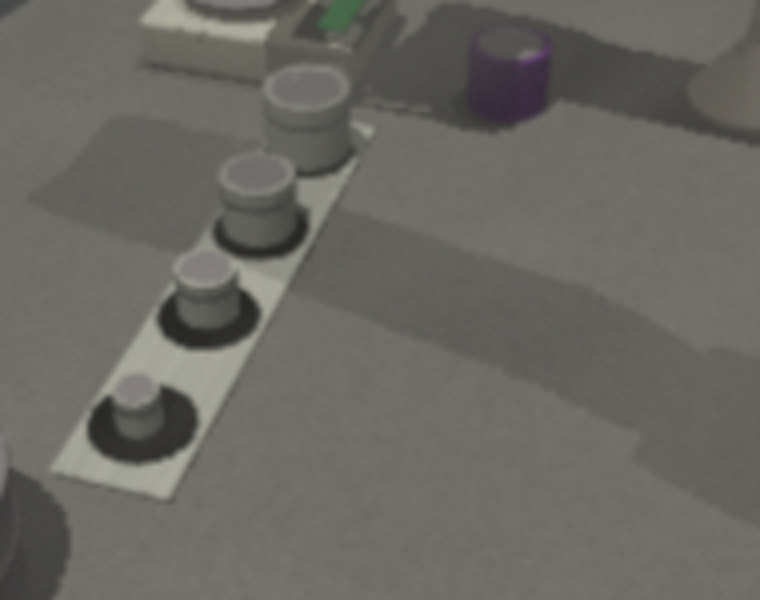

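All four tins stand upright on their own pads, in order, and clear of the gripper. Lids in the wrist view are A (321,161) and B (321,57), within about 4 mm of prediction. I'll hand the job in.

```bash
python3 -c "
from bench import r
r.close_job(); print(r.read_state()['time'])"
```

```text
the job is handed in; nothing more can be done
the job is handed in; nothing more can be done
```

All four tins stand upright in the middle of their pads, in order of size from the balance outward. A is on pad_4 (next to the balance), B on pad_3, C on pad_2 and D on pad_1. I handed the job in at about 38 s of the 102 s allowed; it reported no verdict.

**Last checks:**
- **Position:** the wrist pictures put C and D within about 2 mm of their pad centres, and A and B within about 4 mm. The limit is 15 mm.
- **Set-down:** each tin touched its pad at low speed, with 4 to 6 N on the wrist when I let go.
- **Jar:** the detector puts it about 4 mm from its first reading, which is within its noise. I never went near it.
- **Gripper:** it was open and clear of everything at hand-in.

**What went wrong and what disagreed:**
- **First grasp of tin D failed:** the fingertips sit about 11 mm above the reported TCP, not below it as I took r.tip_extent to mean. The jaws closed over D's lid and pressed on it with up to about 19 N. D stayed upright and in place, and I regripped it lower.
- **Camera disagreement:** the scene and side cameras differed by about 7 mm on where the tins stood at the start. I used the wrist camera to settle it.

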